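# Feed one blank from the pack to the length stop and cam it tight

## Robot

A 6-joint arm with a two-finger parallel gripper is mounted at the origin on the work surface. World frame = base frame: x ahead of the robot, y to its left, z up, the work surface at z = 0. Lengths are in m, angles in rad, forces in N, time in s.
With the tool pointing down it reaches from about 0.225 to 0.875 m from the base axis. Payload 3.4 kg.
Tool frame: the origin (TCP) lies at the very end of the fingers, on their centre line; the grasp point (between the pads) lies 19 mm behind it (grasp_offset is the distance from the TCP to the grasp point, in m); y points along the fingers, z is the direction in which the jaws open and shut, and the axes are right-handed (so a half turn about y gives the same grasp; the last joint's range is limited). The gripper opens to 85 mm and grips with 20 to 120 N. Pads are 22 mm wide; open, the fingers measure 114 mm over their backs; the gripper's body (76 mm by 85 mm) begins 54 mm behind the grasp point. The pads swing forward as they close: fully open they stand 13 mm farther back than shut.
Start: joints at [-1.388, 0.276, 1.505, -0, 1.361, -0.121], TCP at [0.172, -0.549, 0.231] pointing down, gripper open.
Joint ranges: [-2.89, 2.89], [-0.75, 2.08], [0.22, 2.7], [-1.18, 4.32], [0.11, 2.71], [-2.7, 2.7]. Speed limits (rad/s): [2.57, 2.57, 3.14, 3.14, 3.14, 3.14].

## Interface

Orientations are given as a unit quaternion [w, x, y, z].
In Python, from rig import get_state, get_image, sign_off, grasp_offset gives the robot as it stands.
- The arm moves only by the shell command python3 -m jog 'ROWS' [FORCE]. ROWS is JSON, one flat list of numbers, 7 for each row, row after row: the closure in counts, from 0 (fully open) to 255 (shut), then the shift along the tool's x, y, z in cm, then the turn, a rotation vector about the tool's x, y, z in units of 8 degrees (1.0 is 8 degrees). In form: [jaw, tx, ty, tz, rx, ry, rz, jaw, tx, ty, tz, rx, ry, rz, ...]. A call has 1 to 12 rows; each row is the pose to reach, as a shift and turn from the pose commanded when the call began, along the tool's axes at that moment; what a row does not reach only later rows make up. A row lasts 1/8 s, in which the tool goes at most 62.5 mm and 10.7 degrees, less where a joint would pass 70% of its speed; a pose out of reach is approached as far as the arm can. A call with a gripper value outside its range is refused whole. The fingers move at their own pace and stop on an object; FORCE is the grip in N (left out, the last holds). Time passes only in rows, so rows that repeat a pose let the fingers close. It gives the time, the measured TCP pose, the force and the opening at its end, in the units of the state.
- get_state(): the state, without advancing time (a new reading comes with each control period).
- get_image(name): name is "side" or "top"; returns a dict with "color" (400x640x3 uint8, blue, green, red), "mtx" (3x3 intrinsics, pixels), "k1" (the pictures are not rectified: a ray, as slopes to the right and down, at radius r is drawn at 1 + k1 r^2 times it, then the intrinsics apply), "R" (3x3) and "t" (3): a world point X has camera coordinates R X + t. Camera axes: x right, y down, z forward; pixel columns grow to the right and rows downward; lengths in m; the calibration is good to about 2 mm. A picture is of the moment at which its call begins. There is no depth.
- sign_off(): hands the job in, once; it reports no verdict.
The state is a dict: "clock": time; "qpos": joint angles; "qd": joint speeds; "effort": joint torques, N m; "position": TCP position; "ee_rot": TCP orientation; "contact_force": force on the tool from outside, world axes, zero at the start; "moment": the same for the moment, N m; "width": finger opening in m.
Only numpy, scipy, OpenCV 4.12 (cv2) and the standard library are available. Lean on these libraries where they do the work, as an engineer would, in place of code of your own. Each camera call takes 0.05 s, during which the arm holds its last target.

## Task

Set one wooden blank for sawing in the cut-off jig: push the blank that lies against the aluminium fence endways out of the pack and along the fence, until you feel it bear firmly but gently against the end of the length stop's rod, leaving the other three blanks and the things about the bench undisturbed. Then turn the wooden cam lever clockwise, without forcing it, until it bites and holds the blank tight against the fence, and let go.

Things in the scene. Friction and masses are not known exactly. Their poses are not given: they have to be found in the camera images.
- jig: Cut-off jig fixed on the bench: plywood board (x -250 to 250, y -195 to 40 mm, 18 mm thick) with an aluminium fence (y 0 to 22, x -215 to 245, 28 mm high above the board, saw kerf at x = 54). Axes: x = feed direction, along the fence from the pack of blanks to the length stop; y = towards the fence; z up. Origin: on the bench, under the fence's inner face, halfway along the board
- blank: The blank to feed: sawn dark wood block, 125 x 45 x 32 mm high, 0.1 to 0.2 kg, flat on the board in the row's place next to the fence, touching it and its neighbour (the same wood and section). Origin at the centre of its underside, x along its length in the feed direction; starts near x = -155, y = -23 mm of the jig. Pushed clear it is home with its hind end between x = -51 and -11 mm
- blank_tail (a point): Centre of the hind end face of the blank to feed (the end to push on), 16 mm above the board. The space behind it is free; as it goes, it leaves a lane 45 mm wide between fence and neighbour
- blank_lead (a point): Centre of the leading end face of the blank to feed (the end that meets the stop), 16 mm above the board
- blank_b: Another blank of the pack, 125 x 45 x 32 mm, to be left where it is; origin at the centre of its underside, x along its length. The three others lie side by side, in any order, at y = -68, -114 and -159 mm of the jig, their ends between x = -222 and -88 mm
- blank_c: Another blank of the pack, 121 x 45 x 32 mm, to be left where it is; origin as before
- blank_d: Another blank of the pack, 128 x 45 x 32 mm, to be left where it is; origin as before
- stop: Length stop: steel bracket 36 x 44 x 34 mm fixed on the board at x = 185 mm of the jig; origin at the centre of its underside, axes as the jig's. A 13 mm rod with a 22 mm button runs from it towards the blanks, 16 mm above the board. The button's face stands 71 to 111 mm before this origin (along -x): set anew each time and not reported, feel for it. A push of over 25 N on the blank makes it slip
- cam: Wooden cam clamp: 44 mm disc, 22 mm high, turning on an upright pin 6 mm off its centre, with a lever bar 16 mm wide reaching 123 mm from the pin, top 23 mm above the board. Origin on the pin at the board's top, x along the lever. Starts open, lever 26 to 49 degrees clockwise (from above) of the feed direction; bites the blank at about 80 to 90 degrees and is tight within 5 more
- lever_tip (a point): Centre of the rounded end of the cam lever, on its upper face, 115 mm from the pin. The pin is stiff: about 1.5 N across the lever at 90 mm from the pin turns it and it stays where it is left; a push growing to 4 to 6 N there clamps well. Over 100 N of cam on blank bruises the wood
- can_a: Spray can, 53 mm across, 180 mm high: a bystander, leave it alone; origin at its underside
- can_b: Spray can, 53 mm across, 160 mm high: a bystander, leave it alone; origin at its underside
- sprayer: Trigger spray bottle, 80 mm across, 215 mm high: a bystander, leave it alone; origin at its underside
- saw: Fine back saw lying flat, 375 mm long: a bystander, leave it alone; origin at its underside
Not all that is in view belongs to the job. What is shaped like the blank but yellow is not meant.

How it is judged:
By the outcome, as a careful person would: the job done as asked, in the order asked, and still so for the second after the job is handed in, with the robot touching nothing.
It also fails if it takes over 72 s, if anything falls off the work surface, if the arm or the gripper's body presses on something with over 40 N, if the wrist force passes 120 N, or if a joint passes its speed limit or range.

## Working session

There is one attempt and no reset: what is moved stays moved. The work goes in short steps, Python scripts to look and compute and a shell command to move; the robot and the scene stay as the last step left them, time stands still between calls to the robot, and variables do not carry over. Pictures are saved under pics/ and viewed, and the job is handed in when it is done.

```bash
ls; mkdir -p pics; python3 - <<'E'
from rig import *
import cv2
print(get_state(), grasp_offset)
for n in("side","top"):
    d=get_image(n); cv2.imwrite(f"pics/{n}0.png",d["color"]); print(n,d["mtx"],d["k1"],d["R"],d["t"])
E
```

```text
pics
{'clock': 0.0, 'qpos': array([-1.38803091e+00,  2.76592886e-01,  1.50615554e+00,  3.74060250e-05,
        1.36071557e+00, -1.21022033e-01]), 'qd': array([-0.00111043,  0.00182469, -0.00053812, -0.00097692,  0.00137597,
       -0.00100154]), 'effort': array([ 4.65169542e-04, -4.16765249e+01, -2.45801729e+01,  7.33752336e-05,
        1.08628583e-02,  1.00577125e-06]), 'position': array([ 0.17189934, -0.54813315,  0.230432  ]), 'ee_rot': array([ 0.10698227, -0.10699727,  0.69962719, -0.69830378]), 'contact_force': array([-0.04555923, -0.23187766, -0.10978606]), 'moment': array([-0.00636373,  0.05449924, -0.00691852]), 'width': 0.08541148494329842} 0.0187
side [[459.64706982   0.         328.88369241]
 [  0.         459.64706982 197.20153317]
 [  0.           0.           1.        ]] 0.03169482852109916 [[-0.99296796 -0.11729851  0.01599024]
 [-0.07731378  0.54025594 -0.83794158]
 [ 0.08965048 -0.83328541 -0.54552563]] [0.50548357 0.06037416 1.68451697]
top [[403.51547036   0.         311.20021797]
 [  0.         403.51547036 204.3453617 ]
 [  0.           0.           1.        ]] -0.007916555229852124 [[-0.02833039 -0.99953746  0.01105694]
 [-0.99479332  0.02710918 -0.09824126]
 [ 0.09789607 -0.01378259 -0.9951012 ]] [0.01984426 0.53303715 1.39033071]
```

View pics/side0.png

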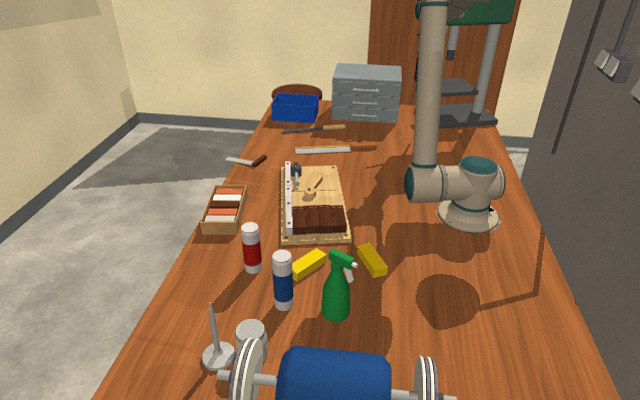

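View pics/top0.png

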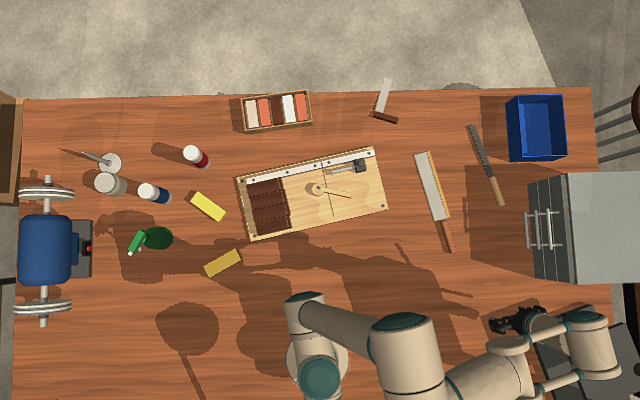

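The side view shows the jig around (315,205). The top view shows it at (240-388, 148-242), with the fence along its upper edge, the pack at its left and the stop at (360,166). I'll zoom in.

```bash
python3 - <<'E'
import cv2
a=cv2.imread("pics/top0.png")[135:255,225:400]; cv2.imwrite("pics/topz.png",cv2.resize(a,None,fx=4.5,fy=4.5,interpolation=cv2.INTER_CUBIC))
a=cv2.imread("pics/side0.png")[150:260,260:370]; cv2.imwrite("pics/sidez.png",cv2.resize(a,None,fx=5.4,fy=5.4,interpolation=cv2.INTER_CUBIC))
E
```

```text
(no output)
```

View pics/topz.png

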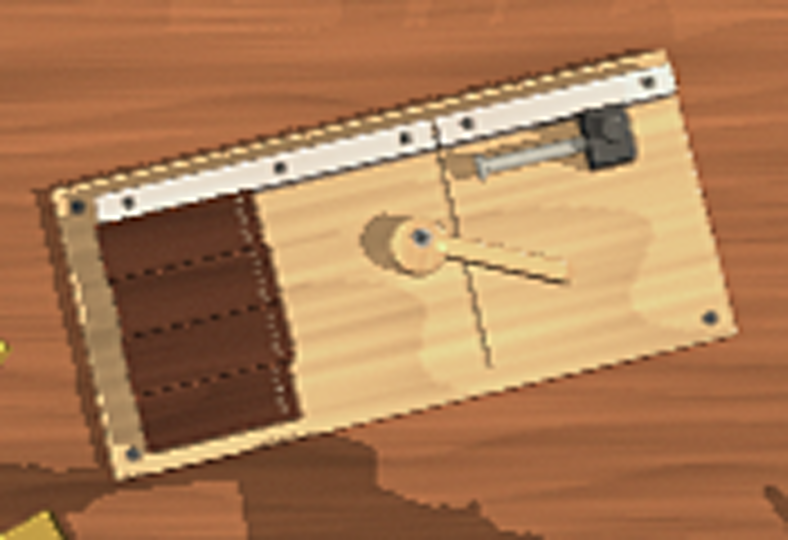

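View pics/sidez.png

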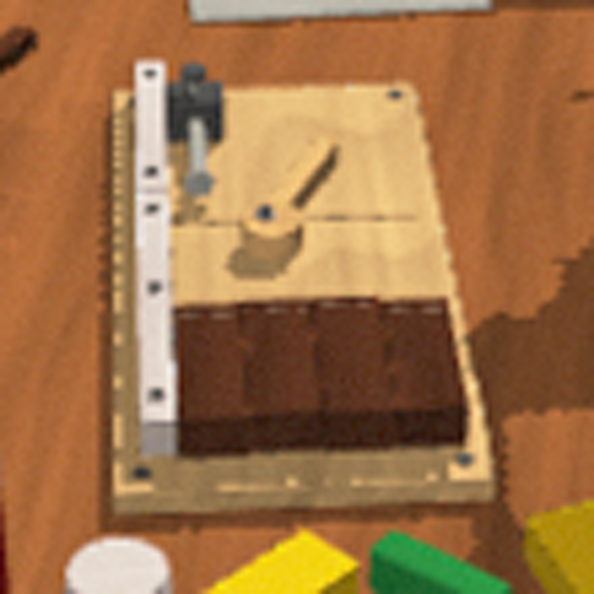

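```bash
cat > h.py <<'E'
import numpy as np, cv2
from scipy.optimize import least_squares
C={}
C["side"]=dict(f=459.64706982,c=(328.88369241,197.20153317),k=0.03169482852109916,R=np.array([[-0.99296796,-0.11729851,0.01599024],[-0.07731378,0.54025594,-0.83794158],[0.08965048,-0.83328541,-0.54552563]]),t=np.array([0.50548357,0.06037416,1.68451697]))
C["top"]=dict(f=403.51547036,c=(311.20021797,204.3453617),k=-0.007916555229852124,R=np.array([[-0.02833039,-0.99953746,0.01105694],[-0.99479332,0.02710918,-0.09824126],[0.09789607,-0.01378259,-0.9951012]]),t=np.array([0.01984426,0.53303715,1.39033071]))
def proj(n,X):
    c=C[n];p=np.atleast_2d(X)@c["R"].T+c["t"];s=p[:,:2]/p[:,2:]
    return c["f"]*s*(1+c["k"]*(s**2).sum(1,keepdims=True))+c["c"]
def back(n,uv,z):
    c=C[n];d=(np.array(uv,float)-c["c"])/c["f"];s=d.copy()
    for _ in range(20): s=d/(1+c["k"]*(s@s))
    o=-c["R"].T@c["t"];r=c["R"].T@np.append(s,1)
    return o+r*(z-o[2])/r[2]
def unz(n,uv):
    s,o=(4.5,(225,135)) if n=="top" else (5.4,(260,150))
    return (np.array(uv,float)+.5)/s-.5+np.array(o)
def J2W(p,P): # p=(x,y,yaw), P in mm jig (z from bench)
    P=np.atleast_2d(P)/1000;c,s=np.cos(p[2]),np.sin(p[2])
    return np.c_[p[0]+c*P[:,0]-s*P[:,1],p[1]+s*P[:,0]+c*P[:,1],P[:,2]]
def W2J(p,X):
    c,s=np.cos(p[2]),np.sin(p[2]);d=np.array(X[:2])-p[:2]
    return np.array([c*d[0]+s*d[1],-s*d[0]+c*d[1]])*1000
E
cat > fit.py <<'E'
from h import *
F={"top":[((-215,22,46),(97,197)),((245,22,46),(668,65)),((245,0,46),(677,95)),((-250,40,18),(52,188)),((250,40,18),(665,50)),((250,-195,18),(737,330)),((-250,-195,18),(117,478))],
"side":[((245,22,46),(136,62)),((245,0,46),(162,62)),((-215,22,46),(140,425)),((-215,0,46),(177,418)),((250,40,18),(113,92)),((250,-195,18),(410,83)),((-250,40,18),(113,498)),((-250,-195,18),(493,487))]}
def res(p,ns): return np.concatenate([(proj(n,J2W(p,[a for a,_ in F[n]]))-np.array([unz(n,b) for _,b in F[n]])).ravel() for n in ns])
for ns in (["top"],["side"],["top","side"]):
    r=least_squares(res,[.4,-.05,-1.3],args=(ns,),loss='soft_l1');print(ns,r.x,np.degrees(r.x[2]),np.round(res(r.x,ns).reshape(-1,2),1).tolist())
p=r.x; np.save("p.npy",p)
for nm,n,uv,z in [("pin","top",(421,238),41),("tip","top",(568,270),41),("btn","top",(482,166),34),("pin","side",(266,212),41),("tip","side",(330,142),41),("btn","side",(199,183),34),("stop","side",(195,100),52),
 ("tailfence","top",(103,224),50),("tailnb","top",(113,278),50),("leadfence","top",(243,193),50),("leadnb","top",(262,248),50)]:
    print(nm,n,W2J(p,back(n,unz(n,uv),z/1000)).round(1))
E
python3 fit.py
```

```text
['top'] [ 0.6510843   0.01577243 -1.3692264 ] -78.45089408433296 [[-0.6, -0.4], [0.6, -0.3], [0.1, -1.0], [-0.1, 0.2], [0.1, -0.2], [0.2, 1.1], [-0.4, 0.6]]
['side'] [ 0.64858745  0.02303139 -1.36543311] -78.23355462909802 [[-0.4, 0.2], [0.1, 0.0], [-0.1, -0.2], [-0.3, 0.8], [-0.2, 0.1], [0.8, 0.1], [-0.3, -0.2], [0.7, -1.2]]
['top', 'side'] [ 0.65008185  0.01724951 -1.36684807] -78.31462567581451 [[-1.0, 0.1], [0.2, -0.1], [-0.3, -0.8], [-0.5, 0.7], [-0.3, -0.1], [-0.1, 1.2], [-0.7, 1.0], [-0.4, -0.5], [0.1, -0.6], [-0.3, -1.3], [-0.5, -0.2], [-0.2, -0.6], [0.7, -0.5], [-0.5, -1.3], [0.3, -2.2]]
pin top [ 25.1 -66.3]
tip top [ 130.2 -116.6]
btn top [ 85.2 -21. ]
pin side [ 26.2 -68.4]
tip side [ 119.7 -119.9]
btn side [ 79.4 -23. ]
stop side [168.3 -22.9]
tailfence top [-211.2   -0.9]
tailnb top [-212.7  -43.5]
leadfence top [-101.   -2.]
leadnb top [-96.3 -47. ]
```

```bash
cat > t.py <<'E'
from h import *
from scipy.spatial.transform import Rotation as Ro
from rig import get_state
p=np.load("p.npy")
def go(jx,jy,z,zdir_jig=None):
    """shift in tool cm and turn about tool y (8deg units) to reach jig point (mm), z m; zdir: angle in jig (deg) for tool z axis (mod 180)"""
    s=get_state();q=s["ee_rot"];R=Ro.from_quat([q[1],q[2],q[3],q[0]]).as_matrix()
    X=J2W(p,[jx,jy,0])[0];X[2]=z
    d=R.T@(X-s["position"])*100
    out=[d.round(2).tolist()]
    if zdir_jig is not None:
        a=p[2]+np.radians(zdir_jig);best=None
        for h in (0,np.pi):
            Z=np.array([np.cos(a+h),np.sin(a+h),0]);Y=np.array([0,0,-1.]);T=np.c_[np.cross(Y,Z),Y,Z]
            rv=Ro.from_matrix(R.T@T).as_rotvec()
            out.append((np.degrees(rv)/8).round(2).tolist())
    return out
def st():
    s=get_state();q=s["ee_rot"];R=Ro.from_quat([q[1],q[2],q[3],q[0]]).as_matrix()
    c,sn=np.cos(p[2]),np.sin(p[2]);f=s["contact_force"]
    print("t",round(s["clock"],2),"jig",W2J(p,s["position"]).round(1),"z",s["position"][2].round(4),"Fjig",np.round([c*f[0]+sn*f[1],-sn*f[0]+c*f[1],f[2]],2),"w",round(s["width"],4),"q6",s["qpos"][5].round(2))
    return R
E
python3 - <<'E'
from t import *
p[:]=[.6505,.0168,-1.368];np.save("p.npy",p)
print(st())
print("tail",J2W(p,[-217,-23,34]),"push start",J2W(p,[-240,-23,34]))
for nm,uv,z in [("red can top",(193,154),.17),("blue can top",(149,191),.17),("sprayer",(158,238),.1),("yellow",(223,213),.03),("ytop",(200,193),.03)]:
    X=back("top",uv,z);print(nm,X,W2J(p,X).round())
print(go(-245,-23,.2,0))
E
```

```text
t 0.1 jig [ 457.  -582.6] z 0.2305 Fjig [ 0.17 -0.27  0.12] w 0.0855 q6 -0.12
[[-9.54210614e-01 -2.88034444e-04  2.99135457e-01]
 [-2.99135519e-01  1.63432398e-03 -9.54209238e-01]
 [-2.14039122e-04 -9.99998623e-01 -1.64565062e-03]]
tail [[0.58426555 0.22472065 0.034     ]] push start [[0.57963314 0.24724932 0.034     ]]
red can top [0.69046731 0.37862245 0.17      ] [-346.  112.]
blue can top [0.57541565 0.51696899 0.17      ] [-505.   27.]
sprayer [0.42864913 0.51297313 0.1       ] [-531. -117.]
yellow [0.51107321 0.31332412 0.03      ] [-319.  -77.]
ytop [0.58351775 0.39323052 0.03      ] [-382.   10.]
[[-62.75, 3.17, -64.2], [0.01, 0.72, -0.0], [-0.0, -21.78, -0.02]]
```

```bash
python3 -m jog '[255,-10,0,-10.2,0,0.3,0, 255,-15,0,-15.3,0,0.72,0, 255,-20,0,-20.5,0,0.72,0, 255,-25,0,-25.6,0,0.72,0, 255,-30,0,-30.7,0,0.72,0, 255,-35,0,-35.8,0,0.72,0, 255,-40,0,-40.9,0,0.72,0, 255,-45,0,-46,0,0.72,0, 255,-50,0,-51.2,0,0.72,0, 255,-55,0,-56.3,0,0.72,0, 255,-60,0,-61.4,0,0.72,0, 255,-62.75,0,-64.2,0,0.72,0]' 30
python3 -c "
from t import *
st();print(go(-245,-23,.12,0))"
```

```text
clock: 1.6
position: [0.5122, 0.1219, 0.231]
ee_rot: [-0.072, 0.072, -0.703, 0.704]
contact_force: [1.4, -1.1, 0.9]
width: -0.0004
t 1.6 jig [-130.8 -114.3] z 0.231 Fjig [1.37 1.16 0.89] w -0.0004 q6 1.47
[[-9.14, 11.09, -11.41], [-0.0, 0.01, 0.0], [0.0, -22.49, 0.01]]
```

```bash
python3 -m jog '[255,-4.5,0,-6,0,0,0, 255,-9.1,0,-11.4,0,0,0, 255,-9.1,0,-11.4,0,0,0, 255,-9.1,4,-11.4,0,0,0, 255,-9.1,8,-11.4,0,0,0, 255,-9.1,11,-11.4,0,0,0, 255,-9.1,11,-11.4,0,0,0, 255,-9.1,11,-11.4,0,0,0]'
python3 -c "
from t import *
from rig import get_image
st();print(go(-245,-23,.12,0))
for n in('top','side'):
  cv2.imwrite(f'pics/{n}1.png',get_image(n)['color'])
a=cv2.imread('pics/top1.png')[105:255,185:395];b=cv2.imread('pics/side1.png')[130:280,240:400]
cv2.imwrite('pics/z1.png',np.vstack([cv2.resize(a,(400,286)),cv2.resize(b,(400,300))]))
cv2.imwrite('pics/z1t.png',cv2.resize(a,(800,572),interpolation=2));cv2.imwrite('pics/z1s.png',cv2.resize(b,(640,600),interpolation=2))
"
```

```text
clock: 2.6
position: [0.5786, 0.2502, 0.1222]
ee_rot: [0.072, -0.071, 0.704, -0.703]
contact_force: [-0.2, 0.1, 0.5]
width: -0.0001
t 2.6 jig [-243.1  -23.4] z 0.1222 Fjig [-0.11 -0.22  0.48] w -0.0001 q6 1.67
[[-0.04, 0.22, -0.19], [0.0, 0.0, -0.01], [-0.02, -22.5, -0.0]]
```

View pics/z1t.png

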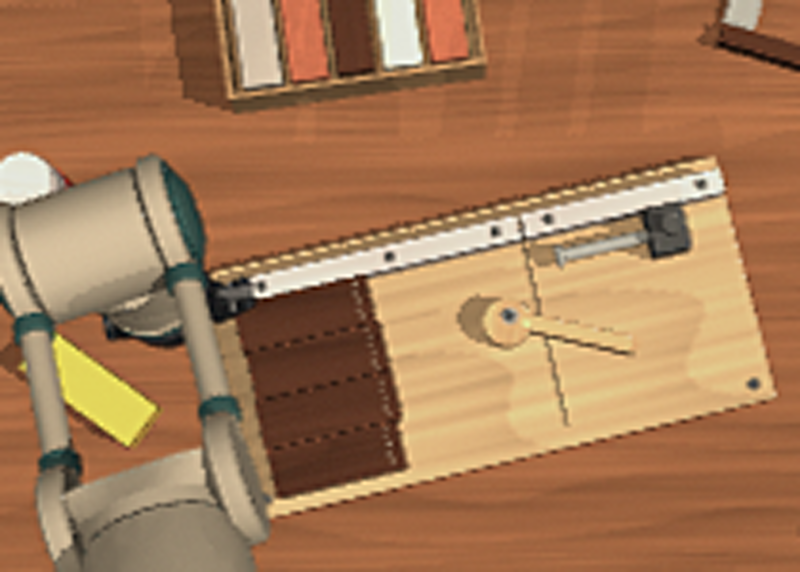

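View pics/z1s.png

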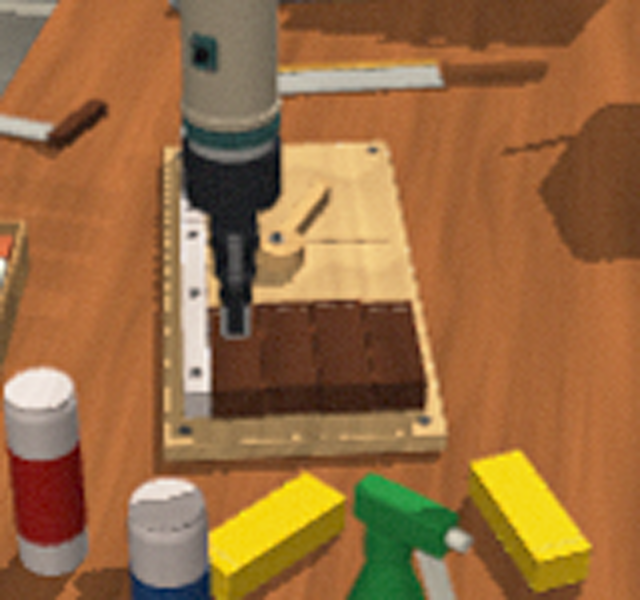

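The side view shows the closed fingertips at about (236,338) in the crop, in line with the fence-side blank. I'll compare that with the projection of the measured TCP, and measure the blank's tail in the same picture.

```bash
python3 -c "
from t import *
print((proj('side',get_state()['position'])-[240,130])*4)
for nm,j in [('tailtopF',(-217,0,50)),('tailtopN',(-217,-45,50)),('bot',(-217,-23,18)),('lead',(-92,-23,50)),('fenceend',(-215,0,46)),('push',(-243,-23,26))]: print(nm,(proj('side',J2W(p,j))[0]-[240,130])*4,(proj('top',J2W(p,j))[0]-[185,105])*3.81)
for uv in [(215,392),(258,387),(212,414)]: print(W2J(p,back('side',np.array(uv)/4+[240,130],.05 if uv[1]<410 else .018)))
"
```

```text
[[233.55775528 328.84787533]]
tailtopF [206.57829514 384.28856055] [232.08979598 302.25734212]
tailtopN [261.04108307 382.20464318] [242.71019778 350.15125551]
bot [235.20243213 413.95996868] [242.55722579 331.24331717]
lead [230.19901953 298.89632465] [371.90903655 295.67425462]
fenceend [206.6712939 386.7269174] [234.89458837 302.41047023]
push [235.97119258 425.52716246] [213.74430038 336.49563002]
[-228.04461584   -6.71019729]
[-223.46162515  -42.21824339]
[-215.79512925   -3.65353277]
```

```bash
python3 -m jog '[255,-0.1,0,-1.5,0,0,0, 255,-0.1,3,-1.5,0,0,0, 255,-0.1,6,-1.5,0,0,0, 255,-0.1,8,-1.5,0,0,0, 255,-0.1,9,-1.5,0,0,0, 255,-0.1,9.2,-1.5,0,0,0, 255,-0.1,9.2,-1.5,0,0,0]'
python3 -c "
from t import *
from rig import get_image
st();print(go(-245,-23,.029,0))
for n in('top','side'):
  cv2.imwrite(f'pics/{n}2.png',get_image(n)['color'])
b=cv2.imread('pics/side2.png')[170:270,270:370]
cv2.imwrite('pics/z2s.png',cv2.resize(b,(600,600),interpolation=2))
print((proj('side',get_state()['position'])-[270,170])*6)
"
```

```text
clock: 3.58
position: [0.5765, 0.2653, 0.0301]
ee_rot: [0.072, -0.071, 0.704, -0.703]
contact_force: [-0.0, -1.3, 0.3]
width: -0.0004
t 3.58 jig [-258.3  -22.5] z 0.0301 Fjig [ 1.24 -0.29  0.33] w -0.0004 q6 1.69
[[0.05, 0.11, 1.33], [0.0, 0.0, -0.01], [-0.02, -22.5, -0.0]]
[[173.56768902 409.22578394]]
```

View pics/z2s.png

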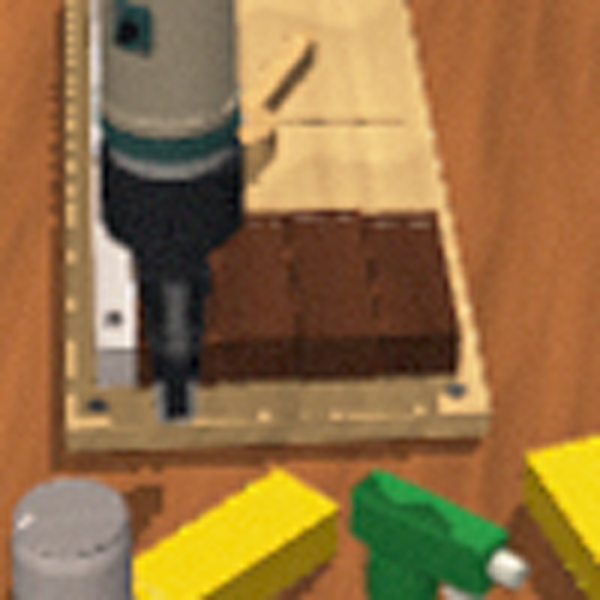

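```bash
python3 -m jog '[255,0,0,1,0,0,0, 255,0,0,1.8,0,0,0, 255,0,0,2.3,0,0,0, 255,0,0,2.8,0,0,0, 255,0,0,3.3,0,0,0, 255,0,0,3.8,0,0,0, 255,0,0,4.3,0,0,0, 255,0,0,4.8,0,0,0, 255,0,0,5.4,0,0,0, 255,0,0,6,0,0,0]'
python3 -c "
from t import *
from rig import get_image
st()
for n in('top','side'):
  cv2.imwrite(f'pics/{n}3.png',get_image(n)['color'])
b=cv2.imread('pics/side3.png')[170:270,270:370]
cv2.imwrite('pics/z3s.png',cv2.resize(b,(600,600),interpolation=2))
"
```

```text
clock: 4.92
position: [0.588, 0.2057, 0.0293]
ee_rot: [-0.072, 0.072, -0.703, 0.704]
contact_force: [-0.9, 1.5, 1.1]
width: 0.0002
t 4.92 jig [-197.6  -23.2] z 0.0293 Fjig [-1.65 -0.59  1.07] w 0.0002 q6 1.59
```

View pics/z3s.png

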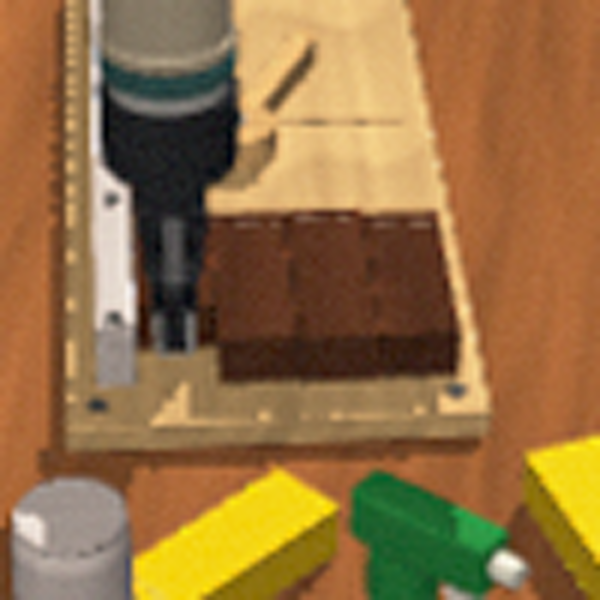

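The blank is leaving the pack cleanly with the fingers centred in the lane, and the neighbours' ends near (220,375) haven't moved. I'll keep pushing.

```bash
python3 -m jog '[255,0,0,0.7,0,0,0, 255,0,0,1.4,0,0,0, 255,0,0,2.1,0,0,0, 255,0,0,2.8,0,0,0, 255,0,0,3.5,0,0,0, 255,0,0,4.2,0,0,0, 255,0,0,4.9,0,0,0, 255,0,0,5.6,0,0,0, 255,0,0,6.3,0,0,0, 255,0,0,7.0,0,0,0, 255,0,0,7.7,0,0,0, 255,0,0,8.4,0,0,0]'
python3 -c "
from t import *
st()"
python3 -m jog '[255,0,0,0.7,0,0,0, 255,0,0,1.3,0,0,0, 255,0,0,1.8,0,0,0, 255,0,0,2.2,0,0,0, 255,0,0,2.5,0,0,0, 255,0,0,2.5,0,0,0]'
python3 -c "
from t import *
from rig import get_image
st()
for n in('top','side'):
  cv2.imwrite(f'pics/{n}4.png',get_image(n)['color'])
b=cv2.imread('pics/side4.png')[150:250,270:370]
cv2.imwrite('pics/z4s.png',cv2.resize(b,(600,600),interpolation=2))
b=cv2.imread('pics/top4.png')[135:255,225:400]
cv2.imwrite('pics/z4t.png',cv2.resize(b,None,fx=4.5,fy=4.5,interpolation=2))
"
```

```text
clock: 6.52
position: [0.605, 0.1234, 0.0293]
ee_rot: [-0.072, 0.072, -0.703, 0.703]
contact_force: [-0.7, 0.1, 0.1]
width: -0.0
t 6.53 jig [-113.6  -23.1] z 0.0293 Fjig [-0.21 -0.7   0.11] w -0.0 q6 1.46
clock: 7.28
position: [0.6101, 0.099, 0.0294]
ee_rot: [-0.072, 0.072, -0.703, 0.704]
contact_force: [0.1, 0.2, -0.5]
width: 0.0003
t 7.28 jig [-88.7 -23. ] z 0.0294 Fjig [-0.18  0.11 -0.47] w 0.0003 q6 1.42
```

View pics/z4s.png

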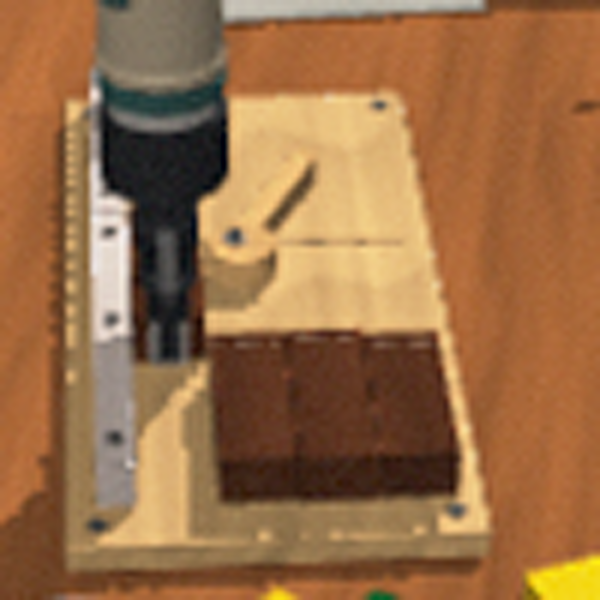

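View pics/z4t.png

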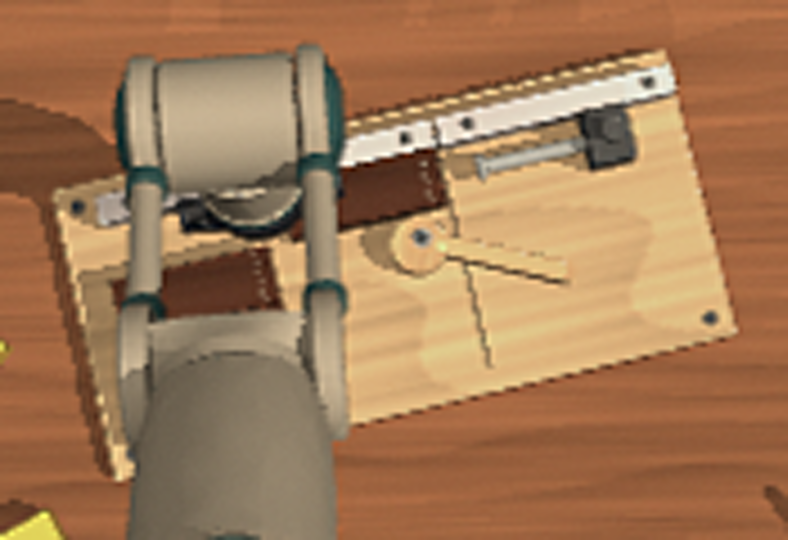

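The blank's leading end is at about (440,175) in the top crop and the button at (480,165), so roughly 25 mm remain. From here I'll go in small steps and watch the force.

```bash
python3 -m jog '[255,0,0,0.5,0,0,0, 255,0,0,1,0,0,0, 255,0,0,1.4,0,0,0, 255,0,0,1.7,0,0,0, 255,0,0,1.9,0,0,0, 255,0,0,1.9,0,0,0]' >/dev/null
python3 -c "
from t import *
st()"
for i in 1; do python3 -m jog '[255,0,0,0.1,0,0,0, 255,0,0,0.2,0,0,0, 255,0,0,0.2,0,0,0]'|grep contact; done
python3 -c "
from t import *
st()"
python3 -m jog '[255,0,0,0.1,0,0,0, 255,0,0,0.2,0,0,0, 255,0,0,0.2,0,0,0]'|grep contact
python3 -c "
from t import *
st()"
```

```text
t 8.12 jig [-69.6 -23.1] z 0.0293 Fjig [ 0.5   0.02 -0.56] w -0.0002 q6 1.39
contact_force: [-0.6, 0.0, 0.6]
t 8.5 jig [-67.9 -23.1] z 0.0293 Fjig [-0.16 -0.59  0.62] w -0.0001 q6 1.38
contact_force: [-0.2, 0.6, -0.2]
t 8.88 jig [-65.8 -23.1] z 0.0293 Fjig [-0.65 -0.07 -0.18] w 0.0004 q6 1.38
```

```bash
python3 -m jog '[255,0,0,0.1,0,0,0, 255,0,0,0.1,0,0,0]'|grep contact
python3 -c "
from t import *
st()"
python3 -m jog '[255,0,0,0.1,0,0,0, 255,0,0,0.1,0,0,0]'|grep contact
python3 -c "
from t import *
st()"
python3 -m jog '[255,0,0,0.1,0,0,0, 255,0,0,0.1,0,0,0]'|grep contact
python3 -c "
from t import *
st()"
```

```text
contact_force: [0.3, -0.1, 1.1]
t 9.12 jig [-64.9 -23.1] z 0.0293 Fjig [0.16 0.25 1.06] w -0.0001 q6 1.38
contact_force: [-0.2, 0.7, -0.1]
t 9.38 jig [-63.8 -23.1] z 0.0293 Fjig [-0.75 -0.09 -0.09] w 0.0001 q6 1.38
contact_force: [-0.1, -0.5, -0.2]
t 9.62 jig [-62.9 -23.1] z 0.0293 Fjig [ 0.46 -0.19 -0.2 ] w 0.0001 q6 1.37
```

```bash
python3 -c "
from t import *
from rig import get_image
b=get_image('top')['color'][140:200,290:390]
cv2.imwrite('pics/z5t.png',cv2.resize(b,None,fx=8,fy=8,interpolation=2))
"
```

```text
(no output)
```

View pics/z5t.png

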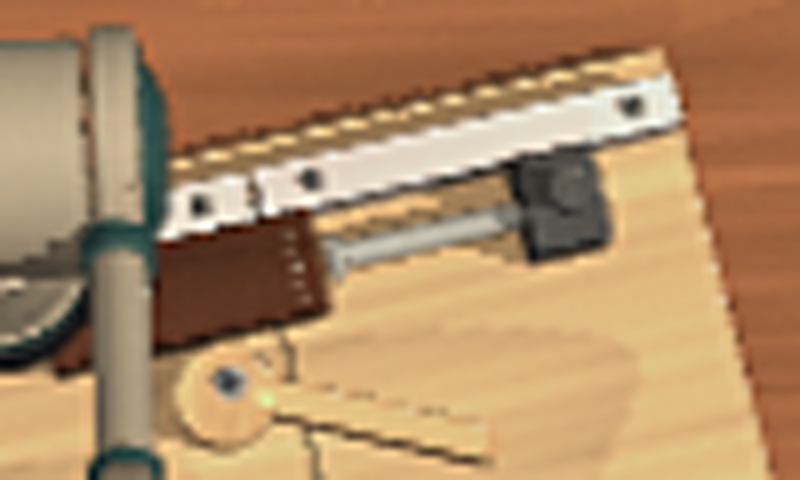

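The blank's leading end, at about (327,260), is almost on the button. I'll take 0.5 mm steps and check the force after each.

```bash
cat > s.sh <<'E'
python3 -c "
from t import *
st()"
E
python3 -m jog '[255,0,0,0.05,0,0,0, 255,0,0,0.1,0,0,0, 255,0,0,0.1,0,0,0]'>/dev/null; sh s.sh
python3 -m jog '[255,0,0,0.05,0,0,0, 255,0,0,0.05,0,0,0]'>/dev/null; sh s.sh
```

```text
t 10.05 jig [-61.9 -23.1] z 0.0292 Fjig [-0.6   0.34 -0.12] w -0.0001 q6 1.37
t 10.3 jig [-61.4 -23.1] z 0.0293 Fjig [-0.84  0.06 -0.43] w -0.0003 q6 1.37
```

```bash
python3 -m jog '[255,0,0,0.05,0,0,0, 255,0,0,0.05,0,0,0]'>/dev/null; sh s.sh
```

```text
t 10.55 jig [-60.9 -23.1] z 0.0293 Fjig [-0.22 -0.2  -0.3 ] w -0.0001 q6 1.37
```

```bash
python3 -m jog '[255,0,0,0.05,0,0,0, 255,0,0,0.05,0,0,0]'>/dev/null; sh s.sh
```

```text
t 10.8 jig [-60.4 -23.1] z 0.0293 Fjig [-1.29 -0.36 -0.34] w -0.0 q6 1.37
```

```bash
python3 -m jog '[255,0,0,0.05,0,0,0, 255,0,0,0.05,0,0,0]'>/dev/null; sh s.sh
```

```text
t 11.05 jig [-59.9 -23.1] z 0.0293 Fjig [-0.52  0.85 -0.42] w -0.0001 q6 1.37
```

```bash
python3 -m jog '[255,0,0,0.05,0,0,0, 255,0,0,0.05,0,0,0]'>/dev/null; sh s.sh
```

```text
t 11.3 jig [-59.4 -23.1] z 0.0293 Fjig [-0.7  -0.57 -0.19] w -0.0001 q6 1.37
```

```bash
python3 -m jog '[255,0,0,0.05,0,0,0, 255,0,0,0.05,0,0,0]'>/dev/null; sh s.sh
```

```text
t 11.55 jig [-58.9 -23.1] z 0.0293 Fjig [-0.52 -0.25 -0.53] w -0.0002 q6 1.37
```

```bash
python3 -m jog '[255,0,0,0.05,0,0,0, 255,0,0,0.05,0,0,0]'>/dev/null; sh s.sh
```

```text
t 11.8 jig [-58.6 -23.1] z 0.0293 Fjig [-0.9  -0.62 -1.08] w -0.0 q6 1.37
```

```bash
python3 -m jog '[255,0,0,0.05,0,0,0, 255,0,0,0.05,0,0,0]'>/dev/null; sh s.sh
```

```text
t 12.05 jig [-58.6 -23.1] z 0.0293 Fjig [-3.56 -0.29 -0.81] w 0.0002 q6 1.37
```

```bash
python3 -m jog '[255,0,0,0.05,0,0,0, 255,0,0,0.05,0,0,0]'>/dev/null; sh s.sh
```

```text
t 12.3 jig [-58.5 -23.2] z 0.0293 Fjig [-5.18 -0.52  0.33] w -0.0001 q6 1.37
```

The TCP has stalled at x = -58.5 mm and the force is climbing about 2 N per step. That is contact. I'll build it up to around 10 N.

```bash
python3 -m jog '[255,0,0,0.05,0,0,0, 255,0,0,0.05,0,0,0]'>/dev/null; sh s.sh
```

```text
t 12.55 jig [-58.5 -23.2] z 0.0293 Fjig [-7.14 -0.74  0.47] w -0.0005 q6 1.37
```

```bash
python3 -m jog '[255,0,0,0.05,0,0,0, 255,0,0,0.05,0,0,0, 255,0,0,0.05,0,0,0]'>/dev/null; sh s.sh
```

```text
t 12.93 jig [-58.5 -23.3] z 0.0293 Fjig [-7.65 -0.13  0.55] w 0.0001 q6 1.36
```

```bash
python3 -m jog '[255,0,0,0.05,0,0,0, 255,0,0,0.05,0,0,0]'>/dev/null; sh s.sh
```

```text
t 13.18 jig [-58.5 -23.3] z 0.0293 Fjig [-9.87  0.5   0.71] w -0.0002 q6 1.36
```

```bash
python3 -m jog '[255,0,0,-0.3,0,0,0, 255,0,0,-1,0,0,0, 255,0,0,-2,0,0,0, 255,0,-3,-2,0,0,0, 255,0,-7,-2,0,0,0, 255,0,-8,-2,0,0,0, 255,0,-8,-2,0,0,0]'>/dev/null; sh s.sh; python3 -c "
from t import *
from rig import get_image
for n in('top','side'):
  cv2.imwrite(f'pics/{n}6.png',get_image(n)['color'])
b=cv2.imread('pics/side6.png')[150:250,270:370]
cv2.imwrite('pics/z6s.png',cv2.resize(b,(600,600),interpolation=2))
b=cv2.imread('pics/top6.png')[140:200,290:390]
cv2.imwrite('pics/z6t.png',cv2.resize(b,None,fx=8,fy=8,interpolation=2))"
```

```text
t 14.05 jig [-76.1 -22.9] z 0.1097 Fjig [-0.37 -0.03  0.21] w 0.0001 q6 1.4
```

View pics/z6s.png

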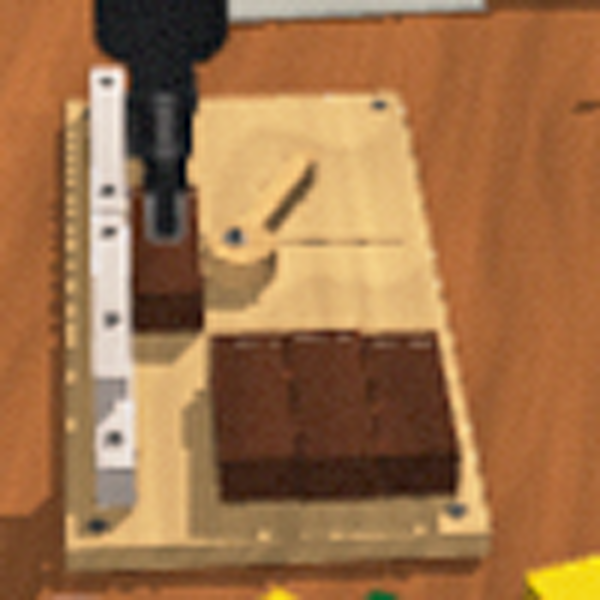

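View pics/z6t.png

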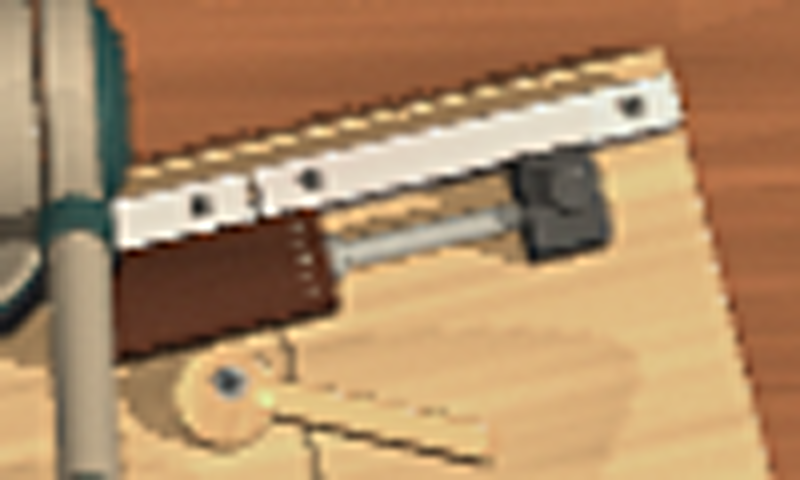

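The blank is home. It meets the button at (328,258) in the top crop and lies flush along the fence, and the three others are unmoved. Next is the cam lever, so I'll refine its angle first.

```bash
cat >> t.py <<'E'
PIN=np.array([25.5,-67.3])
def T(phi,r=90,off=22.5):
    a=np.radians(phi);return PIN+r*np.array([np.cos(a),-np.sin(a)])+off*np.array([np.sin(a),np.cos(a)])
E
python3 -c "
from t import *
for n,uv in [('top',(np.array([490,443])+.5)/8-.5+[290,140]),('side',(np.array([306,158])+.5)/6-.5+[270,150])]:
  v=W2J(p,back(n,uv,.041))-PIN;print(n,v,np.hypot(*v),np.degrees(np.arctan2(*v[::-1])))
for n,o,s in [('top',[290,140],8),('side',[270,150],6)]:
  for ph in(26,30,34):
    a=np.radians(ph);q=PIN+123*np.array([np.cos(a),-np.sin(a)]);print(n,ph,(proj(n,J2W(p,[*q,41]))[0]-o)*s,(proj(n,J2W(p,[*PIN,41]))[0]-o)*s)
print(T(27,off=36));print(go(*T(27,off=36),.11,63))
"
```

```text
top [103.93387819 -50.58926519] 115.592061958889 -25.95425786325129
side [ 93.64974124 -52.2647399 ] 107.24680448452546 -29.16533540923491
top 26 [503.0547121  443.45601576] [227.65391763 381.23203296]
top 30 [498.23290643 462.38357189] [227.65391763 381.23203296]
top 34 [492.08425627 480.93760552] [227.65391763 381.23203296]
side 26 [304.20384051 142.52938816] [230.9562769 233.3739577]
side 30 [316.04912074 145.25442521] [230.9562769 233.3739577]
side 34 [327.53899268 148.39620609] [230.9562769 233.3739577]
[122.03424517 -76.08291011]
[[5.21, -0.2, 19.82], [0.01, -7.87, 0.02], [-0.02, 14.63, 0.01]]
```

```bash
python3 -m jog '[255,0.5,0,2.5,0,-0.9,0, 255,1.3,0,5,0,-1.9,0, 255,2,0,7.5,0,-2.9,0, 255,2.6,0,10,0,-3.9,0, 255,3.3,0,12.5,0,-4.9,0, 255,3.9,0,15,0,-5.9,0, 255,4.6,0,17.5,0,-6.9,0, 255,5.2,0,19.8,0,-7.87,0, 255,5.2,0,19.8,0,-7.87,0, 255,5.2,0,19.8,0,-7.87,0]'>/dev/null; sh s.sh; python3 -c "
from t import *
from rig import get_image
print(go(*T(27,off=36),.026,63))
for n in('top','side'):
  cv2.imwrite(f'pics/{n}7.png',get_image(n)['color'])
b=cv2.imread('pics/side7.png')[140:240,270:370]
cv2.imwrite('pics/z7s.png',cv2.resize(b,(600,600),interpolation=2))
b=cv2.imread('pics/top7.png')[135:235,270:400]
cv2.imwrite('pics/z7t.png',cv2.resize(b,None,fx=6,fy=6,interpolation=2))"
```

```text
t 15.4 jig [121.1 -75.5] z 0.1082 Fjig [-0.3  -0.65  0.75] w 0.0002 q6 -0.04
[[0.12, 8.22, 0.01], [0.02, -0.02, -0.0], [0.01, 22.48, 0.03]]
```

View pics/z7s.png

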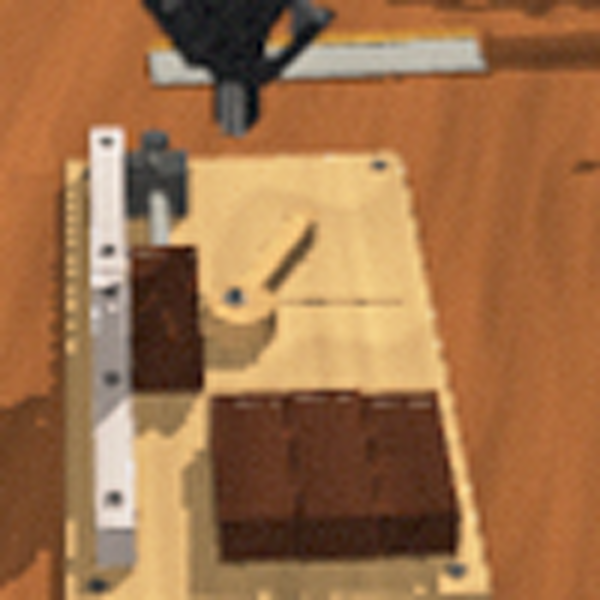

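View pics/z7t.png

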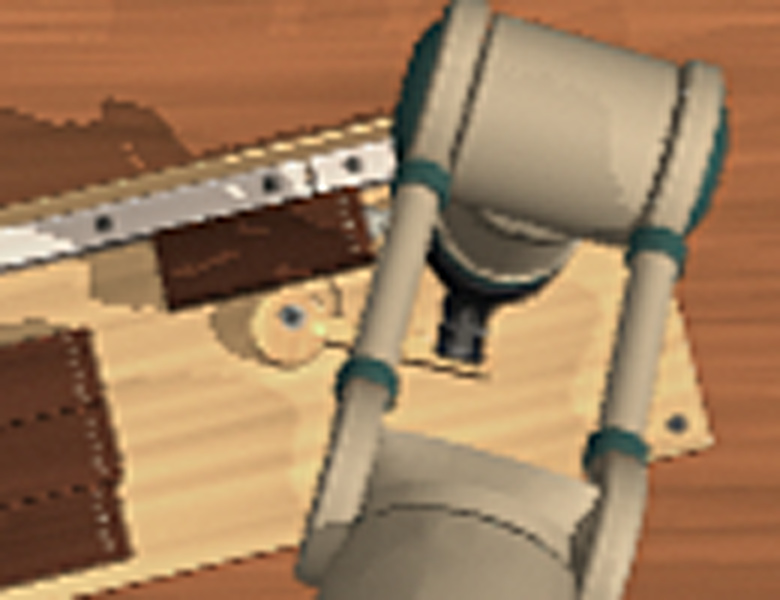

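The fingers are above the fence side of the lever, and the lever end is at about (306,215) in the side crop. Now I'll lower them.

```bash
python3 -m jog '[255,0.1,3,0,0,0,0, 255,0.1,6,0,0,0,0, 255,0.1,7.5,0,0,0,0, 255,0.1,8.2,0,0,0,0, 255,0.1,8.2,0,0,0,0]'>/dev/null; sh s.sh; python3 -c "
from t import *
from rig import get_image
for n in('top','side'):
  cv2.imwrite(f'pics/{n}8.png',get_image(n)['color'])
b=cv2.imread('pics/side8.png')[140:240,270:370]
cv2.imwrite('pics/z8s.png',cv2.resize(b,(600,600),interpolation=2))
# rows: shifts from present tool frame for the lever path
s=get_state();q=s['ee_rot'];R=Ro.from_quat([q[1],q[2],q[3],q[0]]).as_matrix()
for ph in range(27,96,4):
  X=J2W(p,[*T(ph),0])[0];X[2]=s['position'][2];print(ph,(R.T@(X-s['position'])*100).round(2),(ph-27)/8)
"
```

```text
t 16.12 jig [122.8 -75.2] z 0.0274 Fjig [ 0.27  0.35 -0.33] w 0.0001 q6 -0.04
27 [-0.04 -0.   -1.53] 0.0
31 [ 0.09 -0.   -2.16] 0.5
35 [ 0.18 -0.01 -2.8 ] 1.0
39 [ 0.23 -0.01 -3.45] 1.5
43 [ 0.23 -0.01 -4.09] 2.0
47 [ 0.18 -0.01 -4.74] 2.5
51 [ 0.09 -0.01 -5.38] 3.0
55 [-0.04 -0.01 -6.01] 3.5
59 [-0.22 -0.01 -6.64] 4.0
63 [-0.44 -0.01 -7.25] 4.5
67 [-0.7  -0.01 -7.84] 5.0
71 [-1.01 -0.02 -8.41] 5.5
75 [-1.35 -0.02 -8.96] 6.0
79 [-1.73 -0.02 -9.48] 6.5
83 [-2.15 -0.02 -9.98] 7.0
87 [ -2.59  -0.02 -10.45] 7.5
91 [ -3.08  -0.02 -10.88] 8.0
95 [ -3.59  -0.02 -11.28] 8.5
```

View pics/z8s.png

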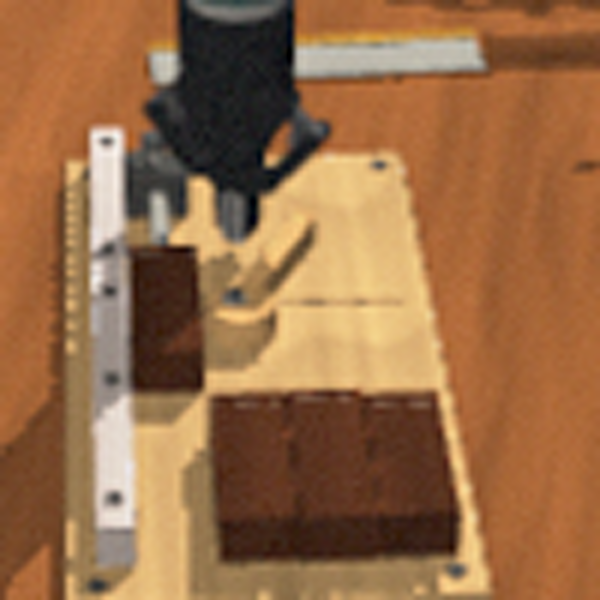

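The fingers are down at (236,235) in the side crop, between the stop rod and the lever and touching nothing. Now I'll sweep the lever clockwise.

```bash
python3 -m jog '[255,0,0,-0.8,0,0,0, 255,0,0,-1.5,0,0,0, 255,0.1,0,-2.2,0,0.5,0, 255,0.2,0,-2.8,0,1,0, 255,0.23,0,-3.45,0,1.5,0, 255,0.23,0,-4.1,0,2,0, 255,0.2,0,-4.7,0,2.5,0, 255,0.2,0,-4.7,0,2.5,0]'>/dev/null; sh s.sh; python3 -c "
from t import *
from rig import get_image
for n in('top','side'):
  cv2.imwrite(f'pics/{n}9.png',get_image(n)['color'])
b=cv2.imread('pics/side9.png')[140:240,270:370]
cv2.imwrite('pics/z9s.png',cv2.resize(b,(600,600),interpolation=2))
s=get_state();q=s['ee_rot'];R=Ro.from_quat([q[1],q[2],q[3],q[0]]).as_matrix()
for ph in range(47,96,4):
  X=J2W(p,[*T(ph),0])[0];X[2]=s['position'][2];print(ph,(R.T@(X-s['position'])*100).round(2),(ph-47)/8)
"
```

```text
t 17.23 jig [ 103.1 -118.8] z 0.0277 Fjig [-0.41  0.13  0.09] w -0.0006 q6 0.3
47 [-0.04  0.    0.05] 0.0
51 [ 0.09 -0.   -0.58] 0.5
55 [ 0.18 -0.   -1.22] 1.0
59 [ 0.23 -0.   -1.87] 1.5
63 [ 0.23 -0.   -2.51] 2.0
67 [ 0.18 -0.   -3.16] 2.5
71 [ 0.09 -0.   -3.8 ] 3.0
75 [-0.04 -0.   -4.44] 3.5
79 [-0.22 -0.   -5.06] 4.0
83 [-0.44 -0.   -5.67] 4.5
87 [-0.7  -0.   -6.26] 5.0
91 [-1.01 -0.   -6.83] 5.5
95 [-1.35 -0.   -7.38] 6.0
```

View pics/z9s.png

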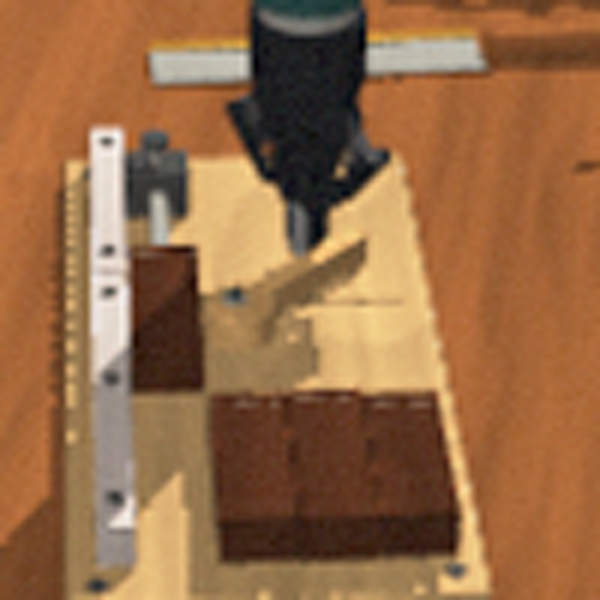

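```bash
python3 -m jog '[255,0.1,0,-0.6,0,0.5,0, 255,0.18,0,-1.2,0,1,0, 255,0.23,0,-1.85,0,1.5,0, 255,0.23,0,-2.5,0,2,0, 255,0.18,0,-3.15,0,2.5,0, 255,0.1,0,-3.8,0,3,0, 255,0.1,0,-3.8,0,3,0]'>/dev/null; sh s.sh; python3 -c "
from t import *
s=get_state();q=s['ee_rot'];R=Ro.from_quat([q[1],q[2],q[3],q[0]]).as_matrix()
for ph in range(71,98,2):
  X=J2W(p,[*T(ph),0])[0];X[2]=s['position'][2];print(ph,(R.T@(X-s['position'])*100).round(2),(ph-71)/8)
"
```

```text
t 18.2 jig [  76. -145.] z 0.0274 Fjig [0.55 0.44 0.24] w -0.0001 q6 0.74
71 [ 0.01 -0.    0.  ] 0.0
73 [ 0.08  0.   -0.31] 0.25
75 [ 0.14  0.   -0.63] 0.5
77 [ 0.2   0.   -0.95] 0.75
79 [ 0.23  0.   -1.27] 1.0
81 [ 0.26  0.   -1.6 ] 1.25
83 [ 0.28  0.   -1.92] 1.5
85 [ 0.28  0.   -2.24] 1.75
87 [ 0.28  0.   -2.57] 2.0
89 [ 0.26  0.   -2.89] 2.25
91 [ 0.23  0.   -3.21] 2.5
93 [ 0.19  0.   -3.53] 2.75
95 [ 0.14  0.   -3.85] 3.0
97 [ 0.08  0.   -4.17] 3.25
```

```bash
python3 -m jog '[255,0.08,0,-0.3,0,0.25,0, 255,0.14,0,-0.6,0,0.5,0, 255,0.2,0,-0.95,0,0.75,0]'>/dev/null; sh s.sh
```

```text
t 18.57 jig [  68.6 -149.3] z 0.0274 Fjig [ 2.3   0.47 -0.05] w -0.0002 q6 0.85
```

```bash
python3 -m jog '[255,0.03,0,-0.16,0,0.12,0, 255,0.05,0,-0.32,0,0.25,0]'>/dev/null; sh s.sh
```

```text
t 18.82 jig [  65.2 -150.9] z 0.0273 Fjig [1.48 0.44 0.96] w 0.0001 q6 0.89
```

```bash
python3 -m jog '[255,0.03,0,-0.16,0,0.12,0, 255,0.05,0,-0.32,0,0.25,0]'>/dev/null; sh s.sh
```

```text
t 19.07 jig [  61.9 -152.3] z 0.0273 Fjig [ 2.24 -0.53  0.  ] w 0.0002 q6 0.93
```

```bash
python3 -m jog '[255,0.03,0,-0.16,0,0.12,0, 255,0.05,0,-0.32,0,0.25,0]'>/dev/null; sh s.sh;  python3 -c "
from t import *
from rig import get_image
b=get_image('side')['color'][140:240,270:370]
cv2.imwrite('pics/z10s.png',cv2.resize(b,(600,600),interpolation=2))"
```

```text
t 19.32 jig [  58.9 -153.5] z 0.0273 Fjig [ 3.77 -1.48  0.01] w -0.0002 q6 0.97
```

View pics/z10s.png

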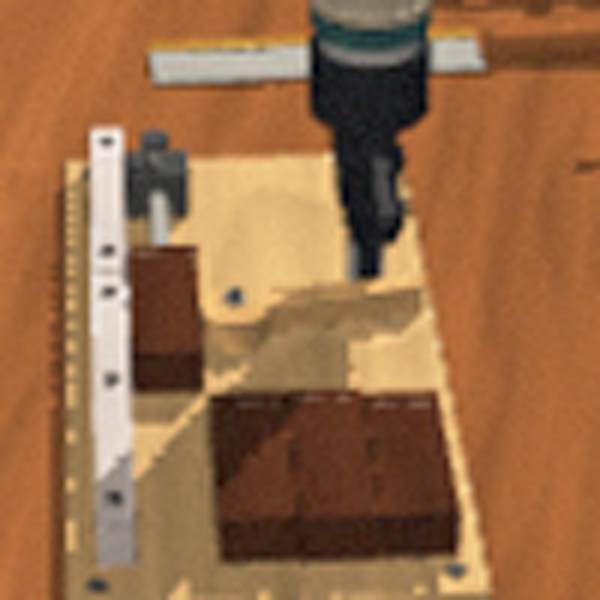

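The lever is near 83°, with its tip at about (418,290) in the side crop, and the force is rising. That looks like the bite. I'll take 1° steps.

```bash
python3 -m jog '[255,0.01,0,-0.08,0,0.06,0, 255,0.02,0,-0.16,0,0.12,0]'>/dev/null; sh s.sh
```

```text
t 19.62 jig [  57.7 -153.9] z 0.0273 Fjig [ 5.86 -3.19  0.36] w 0.0002 q6 0.99
```

```bash
sleep 0; python3 -m jog '[255,0,0,0,0,0,0, 255,0,0,0,0,0,0]'>/dev/null; sh s.sh
```

```text
t 19.88 jig [  57.6 -154. ] z 0.0273 Fjig [ 4.3  -2.3   1.29] w -0.0002 q6 0.99
```

```bash
python3 -m jog '[255,0.01,0,-0.08,0,0.06,0, 255,0.01,0,-0.08,0,0.06,0]'>/dev/null; sh s.sh
```

```text
t 20.12 jig [  57.1 -154.2] z 0.0273 Fjig [ 6.35 -2.3   0.86] w -0.0001 q6 1.0
```

The push reached about 6 N across the lever. I'll back off, lift and check.

```bash
python3 -m jog '[255,0,0,0.3,0,0,0, 255,0,0,1,0,0,0, 255,0,0,2.2,0,0,0, 255,0,-4,2.2,0,0,0, 255,0,-10,2.2,0,0,0, 255,0,-15,2.2,0,0,0, 255,0,-15,2.2,0,0,0, 255,0,-15,2.2,0,0,0]'>/dev/null; sh s.sh;  python3 -c "
from t import *
from rig import get_image
b=get_image('side')['color'];cv2.imwrite('pics/side11.png',b)
cv2.imwrite('pics/z11s.png',cv2.resize(b[140:240,270:370],(600,600),interpolation=2))
b=get_image('top')['color'];cv2.imwrite('pics/top11.png',b)"
```

```text
t 21.12 jig [  78.4 -152.1] z 0.1768 Fjig [-0.3  -0.89 -0.31] w 0.0 q6 0.97
```

View pics/z11s.png

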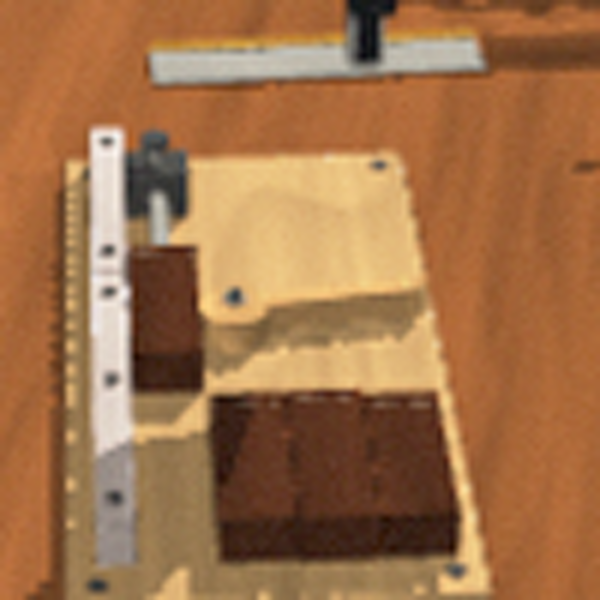

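View pics/top11.png

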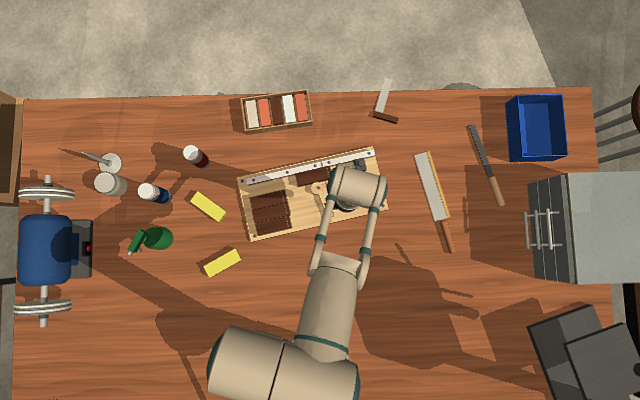

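```bash
python3 -c "
from rig import *
print(sign_off())"
```

```text
the job is handed in; nothing more can be done
None
```

The blank is set against the length stop and clamped against the fence, and the job was handed in at about 21 s, inside the 72 s limit.

- **Feeding:** I pushed the fence-side blank endways out of the pack with closed fingers. The fingertips stalled when the blank met the stop, and I let the push grow to about 10 N, well under the 25 N slip limit.
- **Clamping:** I swept the cam lever clockwise. It began to bite at about 82° and I stopped at about 85°, with roughly 6 N across the lever. I then backed straight off and lifted clear.
- **Final check:** In the last side view the lever stays where I left it and the blank's two ends are where they were before clamping. The other three blanks look unmoved, and the cans, sprayer and saw look unmoved in the last top view. The force reading is back to about zero.
- **Not confirmed:** I did not tug on the blank to test the clamp. The arm hid the stop and lever in the last top view, so those rest on the side view and the force readings. The two cameras disagreed by up to 7 mm on the jig's position along the fence. I found the stop by feel, so this didn't affect where the blank ended up.

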